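# Crispbread off the baking sheet with a turner

### The job

The round crispbread lies flat on the baking sheet: take the turner, slide its blade under the crispbread by working it against the sheet's raised lip, lift it off on the blade and slide it onto the side plate, so that it lies flat, same side up, in the middle of the plate. Do not touch the crispbread with the fingers, do not press it so hard that it cracks, and do not push the plate, the tumbler, the salt shaker or the honey jar about. Finally stand the turner on its blade on the bare worktop, clear of sheet and plate, and let go of it.

Things in the scene. Friction and masses are not known exactly. Their poses are not given: they have to be found in the camera images.
- crispbread: Round brown crispbread, rigid, about 90 g, 96 mm across, 10.5 mm thick, bevelled below: underside flat to 42 mm from the centre, then rising 4.5 mm to the full radius of 48 mm. Origin: centre of its underside, z up. Lies on the sheet, 20 to 75 mm short of the lip; slides at friction about 0.35. Cracks if pressed on the sheet or lip with over 25 N. Only the turner may touch it.
- turner: Steel turner, 0.2 kg, standing on its blade. Origin: centre of the blade's underside, x to the nose, z up. Blade 90 mm (x) by 84 mm (y), flat, 2 mm thick, polished (friction about 0.25: food slides off beyond about 14 degrees). Neck at its rear edge. Mass centre over the blade, 20 mm behind its middle: it stands by itself, handle in the air. Nose starts pointing roughly to the robot's right.
- turner_grip (a point): Point to grip on the centre line of the straight black handle, across its 16 mm width (y), from above: x = -100, z = 48 mm in the turner's frame. The handle is 22 mm deep and runs from x = -72 to -204 mm, its centre line rising from z = 45 to 59 mm.
- turner_nose (a point): Middle of the nose edge of the blade, underside: x = 45 mm, z = 0 in the turner's frame.
- baking_sheet: Bare aluminium baking sheet, fixed to the worktop, 220 mm (x) by 180 mm (y), 6 mm thick. Origin at the centre of its underside; its x axis points to its raised lip, roughly to the robot's right. The other three edges have no rim.
- sheet_lip (a point): Middle of the foot of the lip's inner face, at the top surface of the sheet (z = 6 mm, x = 104 mm in the sheet's frame). The lip is upright, 180 mm long, 6 mm thick, and rises to 26 mm above the sheet's surface.
- plate: Cream side plate with crumbs printed on it, 190 mm across and 20 mm high, loose, about 0.26 kg, beside the sheet, on either side of it. Origin at the centre of its underside, z up. Its flat well, 118 mm across, is 8 mm above the worktop; from there the rim rises evenly to 20 mm.
- tumbler: Clear glass tumbler, 81 mm across, 92 mm high, behind the turner; bystander. Origin at the centre of its underside.
- salt_shaker: Glass salt shaker with a grey top, 44 mm across, 90 mm high, at the back; bystander. Origin at the centre of its underside.
- jar_honey: Honey jar with a yellow lid, 60 mm across, 90 mm high, behind the turner's handle; bystander. Origin at the centre of its underside.

How it is judged:
On the way, in this order (a step that is already met when the one before it is completed fails the run):
1. the crispbread is lifted clear of the sheet, carried by the turner (z of crispbread in the frame of baking_sheet above 0.03 m and contact force between crispbread and turner above 0.2 N and contact force between crispbread and baking_sheet below 0.05 N and angle between crispbread's own z axis and vertical below 0.5 rad), for 0.3 s.
2. the crispbread lies flat in the plate and the turner has come out from under it (horizontal distance between crispbread and plate below 0.028 m and angle between crispbread's own z axis and vertical below 0.2 rad and z of crispbread in the frame of plate between 0.004 and 0.025 m and contact force between crispbread and turner below 0.05 N), for 0.3 s.
At the end, for the whole second after the job is handed in: The crispbread rests in the plate, same side up, within 28 mm of the plate's middle and tilted less than 0.2 rad, not touched by the turner; the turner stands at rest on its blade on the bare worktop (tilted less than 0.08 rad), touching neither sheet nor plate; the plate stands flat (all of step 2 and linear speed of each of crispbread, turner, plate below 0.01 m/s and height (world z) of turner below 0.006 m and angle between turner's own z axis and vertical below 0.08 rad and contact force between turner and baking_sheet below 0.05 N and contact force between turner and plate below 0.05 N and angle between plate's own z axis and vertical below 0.05 rad).
It fails at once if the fingers or the arm touch the crispbread (contact force between any of the fingers, the arm and crispbread above 0.5 N).
It fails at once if the crispbread is pressed against the sheet or its lip with more than 25 N (contact force between crispbread and baking_sheet above 25 N).
It fails at once if the plate is pushed more than 40 mm from its place (distance of plate from where it was at the start of the episode above 0.04 m).
It fails at once if the tumbler, the salt shaker or the honey jar is pushed more than 30 mm (distance of any of tumbler, salt_shaker, jar_honey from where it was at the start of the episode above 0.03 m).
It also fails if it takes over 72 s, if anything falls off the work surface, if the arm or the gripper's body presses on something with over 40 N, if the wrist force passes 120 N, or if a joint passes its speed limit or range.

### The arm

A 6-joint arm with a two-finger parallel gripper is mounted at the origin on a cart in front of the work surface, level with it; the furniture and walls round the work are solid. World frame = base frame: x ahead of the robot, y to its left, z up, the work surface at z = 0. Lengths are in m, angles in rad, forces in N, time in s.
With the tool pointing down it reaches from about 0.3 to 1 m from the base axis. Payload 5.1 kg.
Tool frame: the origin (TCP) lies between the finger pads; the fingertips stand 14 mm ahead of it and the grasp point (between the pads) lies 5 mm behind it; z points along the fingers, y is the line along which they close (so a half turn about z gives the same grasp; the last joint's range is limited). The gripper opens to 95 mm and grips with 3 to 60 N. Pads are 20 mm wide; open, the fingers measure 119 mm over their backs; the gripper's body (75 mm by 180 mm) begins 59 mm behind the grasp point.
Start: joints at [1.128, 0.124, 1.65, -0, 1.367, -0.083], TCP at [0.229, 0.608, 0.229] pointing down, gripper open.
Joint ranges: [-2.61, 2.61], [-1.02, 2.33], [0.03, 2.71], [-1.35, 4.49], [0.32, 2.68], [-2.91, 2.91]. Speed limits (rad/s): [2.57, 2.57, 3.14, 3.14, 3.14, 3.14].

### API

Orientations are given as a 3x3 rotation matrix whose columns are the frame's x, y, z axes.
In Python, from rig import manip, imaging gives the robot as it stands. The module is installed in compiled form; this text tells all that it offers.
- The arm moves only by the tool apply_moves, never from a script. Its argument "deltas" is one flat list of numbers, 7 for each row, row after row: the finger opening in mm, from 0 to 95.1, then the shift along the tool's x, y, z in units of 25 mm (1.0 is 25 mm), then the turn, a rotation vector about the tool's x, y, z in units of 6 degrees (1.0 is 6 degrees). A call has 1 to 20 rows; each row shifts and turns the commanded pose from where the row before left it, along the tool's axes as they then stand; what a row does not reach is not made up. A row lasts 1/10 s, in which the tool goes at most 50 mm and 8.59 degrees, less where a joint would pass 70% of its speed; a pose out of reach is approached as far as the arm can. A call is refused whole if a number of a shift passes 1 or a number of a turn 1, either way. A call with a gripper value outside its range is refused whole. The fingers move at their own pace and stop on an object; "newtons" is the grip in N (left out, the last holds). Time passes only in rows, so rows that do not move let the fingers close. It gives the time, the measured TCP pose, the force, the opening and the grip force at its end, in the units of the state.
- manip.read_state(): the state, without advancing time (a new reading comes with each control period).
- imaging.snapshot(name): name is "side" or "top" or "wrist"; returns the picture (400x640x3 uint8, red, green, blue); there is no depth.
- imaging.get_calibration(name): a dict with "fx", "fy", "cx", "cy" (pixels), "distortion" ([k1, k2, p1, p2, k3] as OpenCV has them; the pictures are not rectified), "T" (4x4, takes a point from camera to world coordinates). Camera axes: x right, y up, looking along -z (the intrinsics and any distortion apply to the point x, -y, -z); pixel columns grow to the right and rows downward; lengths in m; the calibration is good to about 2 mm. A picture is of the moment at which its call begins: read the wrist's pose just before it. get_calibration takes no time and is no camera call; for the wrist camera it gives the pose at the moment of the call.
- manip.finish_job(): hands the job in; it is judged then, once.
The state is a dict: "clock": time; "joint_positions": joint angles; "qvel": joint speeds; "joint_torque": joint torques, N m; "ee_pos": TCP position; "ee_rot": TCP orientation; "ft_force": force on the tool from outside, world axes, zero at the start; "torque": the same for the moment, N m; "gripper_width": opening from 0.0 (shut) to 1.0 (fully open); "grasp_force": force on a finger pad.
Only numpy, scipy, OpenCV 4.12 (cv2) and the standard library are available. Lean on these libraries where they do the work, as an engineer would, in place of code of your own. Each camera call takes 0.05 s, during which the arm holds its last target. There are 200 camera calls.

## Working session

There is one attempt and no reset: what is moved stays moved. The work goes in short steps, Python scripts to look and compute and a tool call to move; the robot and the scene stay as the last step left them, time stands still between calls to the robot, and variables do not carry over. Pictures are saved under pics/ and viewed, at most 10 in all, crops included, and the job is handed in when it is done.

Besides the shell and the picture viewer there is one more tool, called after "Call:" as name(argument=value, ...) on one line, values as JSON. apply_moves: Moves the arm, as the interface text tells. Its arguments: {"type":"object","properties":{"deltas":{"type":"array"},"newtons":{"type":"number"}},"required":["deltas"]}

```bash
mkdir -p pics; python3 - <<'E'
from rig import manip, imaging
import cv2,numpy as np
for n in("top","side"):
    im=imaging.snapshot(n); cv2.imwrite(f"pics/{n}0.png",im[:,:,::-1])
    c=imaging.get_calibration(n); print(n,{k:np.round(v,4).tolist() for k,v in c.items()})
s=manip.read_state(); print(s)
E
```

```text
top {'fx': 446.3154, 'fy': 446.3154, 'cx': 320.0982, 'cy': 183.9381, 'distortion': [-0.1192, 0.0, 0.0, 0.0, 0.0], 'T': [[-0.0271, 0.9894, -0.143, 0.3956], [-0.9996, -0.0257, 0.0117, -0.0139], [0.0079, 0.1433, 0.9897, 1.2713], [0.0, 0.0, 0.0, 1.0]]}
side {'fx': 385.5269, 'fy': 385.5269, 'cx': 321.84, 'cy': 195.0804, 'distortion': [0.0283, 0.0, 0.0, 0.0, 0.0], 'T': [[0.8517, 0.1624, -0.4983, -0.0929], [-0.5236, 0.3063, -0.795, -1.1089], [0.0235, 0.938, 0.3459, 0.539], [0.0, 0.0, 0.0, 1.0]]}
{'clock': 0.1, 'joint_positions': array([ 1.12837736e+00,  1.24447956e-01,  1.65151215e+00, -5.11164859e-06,
        1.36750412e+00, -8.26278036e-02]), 'qvel': array([ 4.17853899e-04,  5.49504054e-04, -2.37089166e-03,  3.04224275e-04,
        3.71050448e-05, -1.52530735e-04]), 'joint_torque': array([ 3.82735107e-04, -4.18879867e+01, -3.61098504e+01,  7.76323350e-02,
        4.61706205e-02, -6.99865996e-05]), 'ee_pos': array([0.22866196, 0.60786828, 0.22751967]), 'ee_rot': array([[-9.35970677e-01,  3.52077061e-01, -7.96745781e-04],
       [ 3.52077931e-01,  9.35969157e-01, -1.69351806e-03],
       [ 1.49480615e-04, -1.86559985e-03, -9.99998249e-01]]), 'ft_force': array([-0.81045219,  0.0939323 , -0.32319399]), 'torque': array([-0.05459092, -0.03987937,  0.01344237]), 'grasp_force': 0.0, 'gripper_width': 0.9988898449834365}
```

View pics/top0.png

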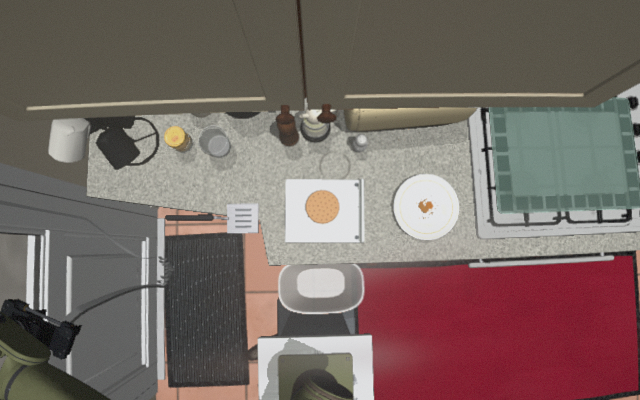

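View pics/side0.png

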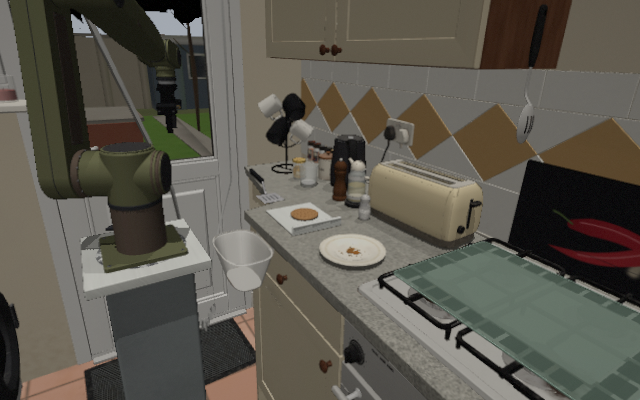

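The top view shows the turner blade around (242,218) with the handle to (166,217), the sheet spanning (286..364,180..242) with its lip at column 362, and the crispbread at (322,207). The plate is at (426,207), the honey jar at (176,137), the tumbler at (215,145) and the salt shaker at (361,143). I'll segment these to get metric positions.

```bash
cat > h.py <<'E'
from rig import manip, imaging
import cv2,numpy as np
def ray(n,uv,c=None):
    c=c or imaging.get_calibration(n)
    K=np.array([[c["fx"],0,c["cx"]],[0,c["fy"],c["cy"]],[0,0,1]])
    p=cv2.undistortPoints(np.array(uv,float).reshape(-1,1,2),K,np.array(c["distortion"]))[:,0]
    T=np.array(c["T"]); d=np.c_[p[:,0],-p[:,1],-np.ones(len(p))]@T[:3,:3].T
    return T[:3,3],d
def at_z(n,uv,z,c=None):
    o,d=ray(n,uv,c); return o+d*((z-o[2])/d[:,2])[:,None]
def proj(n,P,c=None):
    c=c or imaging.get_calibration(n); T=np.array(c["T"])
    q=(np.atleast_2d(P)-T[:3,3])@T[:3,:3]; q=q*[1,-1,-1]
    K=np.array([[c["fx"],0,c["cx"]],[0,c["fy"],c["cy"]],[0,0,1]])
    return cv2.projectPoints(q.reshape(-1,1,3),np.zeros(3),np.zeros(3),K,np.array(c["distortion"]))[0][:,0]
E
python3 - <<'E'
from h import *
im=cv2.imread("pics/top0.png")
cv2.imwrite("pics/c1.png",cv2.resize(im[175:255,150:310],None,fx=5,fy=5,interpolation=cv2.INTER_CUBIC))
hsv=cv2.cvtColor(im,cv2.COLOR_BGR2HSV)
def blob(m,x0,x1,y0,y1):
    k=np.zeros(m.shape,np.uint8); k[y0:y1,x0:x1]=m[y0:y1,x0:x1]
    cs,_=cv2.findContours(k,cv2.RETR_EXTERNAL,cv2.CHAIN_APPROX_NONE); return max(cs,key=cv2.contourArea)
br=((hsv[...,1]>90)&(hsv[...,2]>90)).astype(np.uint8)
c=blob(br,290,350,182,240); e=cv2.fitEllipse(c); print("bread",e, at_z("top",[e[0]],0.0165))
wh=((hsv[...,1]<40)&(hsv[...,2]>195)).astype(np.uint8)
c=blob(wh,375,472,165,250); e=cv2.fitEllipse(cv2.convexHull(c)); print("plate",e,at_z("top",[e[0]],0.02))
c=blob(wh,275,372,170,250); r=cv2.minAreaRect(c); b=cv2.boxPoints(r); print("sheet",r,at_z("top",b,0.006))
for n,uv,z in(("honey",(176,137),.09),("tumbler",(215,145),.09),("salt",(361,143),.09)): print(n,at_z("top",[uv],z))
print(at_z("top",[(266,263),(161,205),(90,195)],0))
E
```

```text
bread ((321.901123046875, 206.49012756347656), (31.3416748046875, 31.626577377319336), 102.39756774902344) [[ 0.5124816  -0.03210052  0.0165    ]]
plate ((426.2233581542969, 206.51292419433594), (64.87389373779297, 66.30455017089844), 151.1087646484375) [[ 0.50384943 -0.32803315  0.02      ]]
sheet ((321.5, 210.0), (62.0, 73.0), 90.0) [[ 0.59531757  0.07141436  0.006     ]
 [ 0.58989974 -0.13815398  0.006     ]
 [ 0.41295612 -0.13140895  0.006     ]
 [ 0.41852736  0.07440552  0.006     ]]
honey [[0.70680935 0.36444264 0.09      ]]
tumbler [[0.68083482 0.25545921 0.09      ]]
salt [[ 0.67575731 -0.14206666  0.09      ]]
[[0.35811615 0.12959256 0.        ]
 [0.52960075 0.4333554  0.        ]
 [0.56387746 0.65189449 0.        ]]
```

View pics/c1.png

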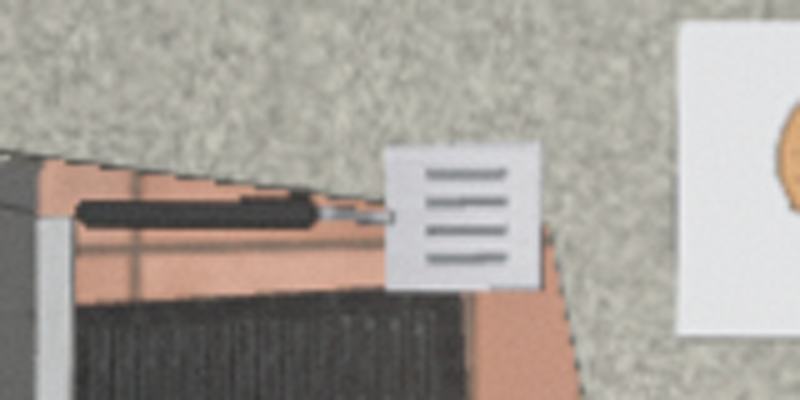

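The crop shows the blade corners at about (385,143)–(543,290) and the handle running from (316,213) to (77,214) in crop pixels. Next I'll compute the turner pose.

```bash
python3 - <<'E'
from h import *
f=lambda x,y:((x+.5)/5-.5+150,(y+.5)/5-.5+175)
print("blade",at_z("top",[f(385,143),f(543,142),f(543,290),f(385,290)],0.002).round(4))
print("handle front/end",at_z("top",[f(316,213)],0.056).round(4),at_z("top",[f(77,214)],0.065).round(4))
E
```

```text
blade [[0.5302 0.2405 0.002 ]
 [0.5285 0.1495 0.002 ]
 [0.4441 0.1504 0.002 ]
 [0.4461 0.2406 0.002 ]]
handle front/end [[0.4868 0.2678 0.056 ]] [[0.4884 0.3986 0.065 ]]
```

Call:
apply_moves(deltas=[60, 0, 0, 0, 0, 0, 0.98, 60, 0, 0, 0, 0, 0, 0.98, 60, 0, 0, 0, 0, 0, 0.98, 60, 0, 0, 0, 0, 0, 0.98, 60, 0, 0, 0, 0, 0, 0.98, 60, 0, 0, 0, 0, 0, 0.98, 60, 0, 0, 0, 0, 0, 0.98, 60, 0, 0, 0, 0, 0, 0.98, 60, 0, 0, 0, 0, 0, 0.98, 60, 0, 0, 0, 0, 0, 0.98, 60, 0, 0, 0, 0, 0, 0.98, 60, 0, 0, 0, 0, 0, 0.92, 60, 0, 0, 0, 0, 0, 0])

```text
clock: 1.4
ee_pos: [0.2288, 0.6081, 0.228]
ee_rot: [[0.014, 1.0, -0.0], [1.0, -0.014, -0.001], [-0.001, -0.0, -1.0]]
ft_force: [-0.4, -0.5, 0.2]
gripper_width: 0.635
grasp_force: 0.0
```

Call:
apply_moves(deltas=[60, -0.9, 0.75, 0.1, 0, 0, 0, 60, -0.9, 0.75, 0.1, 0, 0, 0, 60, -0.9, 0.75, 0.1, 0, 0, 0, 60, -0.9, 0.75, 0.1, 0, 0, 0, 60, -0.9, 0.75, 0.1, 0, 0, 0, 60, -0.9, 0.75, 0.1, 0, 0, 0, 60, -0.9, 0.75, 0.1, 0, 0, 0, 60, -0.9, 0.75, 0.1, 0, 0, 0, 60, -0.9, 0.75, 0.1, 0, 0, 0, 60, -0.9, 0.75, 0.1, 0, 0, 0, 60, -0.9, 0.75, 0.1, 0, 0, 0, 60, -0.9, 0.75, 0.1, 0, 0, 0, 60, -0.9, 0.75, 0.1, 0, 0, 0, 60, -0.66, 0.75, 0.1, 0, 0, 0, 60, 0, 0, 0, 0, 0, 0, 60, 0, 0, 0, 0, 0, 0])

```text
clock: 3.0
ee_pos: [0.4868, 0.2954, 0.1933]
ee_rot: [[0.014, 1.0, -0.001], [1.0, -0.014, 0.0], [0.0, -0.001, -1.0]]
ft_force: [0.2, 0.2, -0.7]
gripper_width: 0.634
grasp_force: 0.0
```

```bash
python3 - <<'E'
from h import *
s=manip.read_state(); print(s["clock"],s["ee_pos"],s["ee_rot"].round(4).tolist(),s["joint_positions"].round(3))
c=imaging.get_calibration("wrist"); im=imaging.snapshot("wrist"); cv2.imwrite("pics/w1.png",im[:,:,::-1])
print({k:np.round(v,4).tolist() for k,v in c.items()})
E
```

```text
3.0 [0.48678878 0.29544497 0.19330145] [[0.014, 0.9999, -0.001], [0.9999, -0.014, 0.0], [0.0, -0.001, -1.0]] [ 0.451 -0.028  1.868  0.     1.302  0.465]
{'fx': 293.1744, 'fy': 293.1744, 'cx': 322.8098, 'cy': 199.3551, 'distortion': [-0.0542, 0.0, 0.0, 0.0, 0.0], 'T': [[0.9999, 0.013, 0.0046, 0.4877], [-0.0137, 0.9648, 0.2628, 0.3687], [-0.001, -0.2628, 0.9648, 0.3497], [0.0, 0.0, 0.0, 1.0]]}
```

View pics/w1.png

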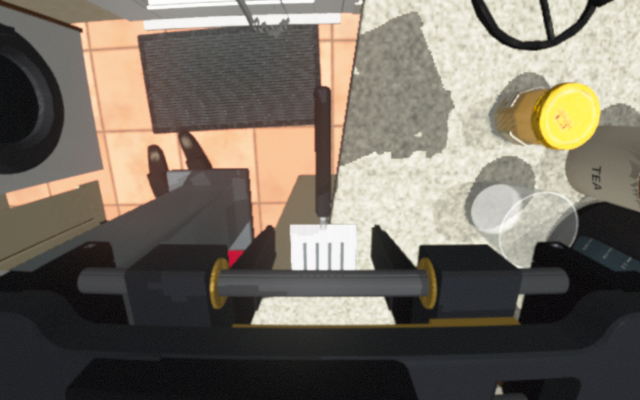

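The wrist view shows the handle from (323,215) back to (322,88), with the blade in front at (291..356, 225..). I'll check the lateral position from this.

```bash
python3 - <<'E'
from h import *
print(at_z("wrist",[(323,216)],.056),at_z("wrist",[(322.5,88)],.068),at_z("wrist",[(290.5,225),(356.5,225)],.002))
E
```

```text
[[0.48600532 0.27090242 0.056     ]] [[0.48716974 0.39733909 0.068     ]] [[0.44462963 0.2414067  0.002     ]
 [0.52785727 0.24034932 0.002     ]]
```

Call:
apply_moves(deltas=[60, 0, 0, 0.8, 0, 0, 0, 60, 0, 0, 0.8, 0, 0, 0, 60, 0, 0, 0.8, 0, 0, 0, 60, 0, 0, 0.8, 0, 0, 0, 60, 0, 0, 0.8, 0, 0, 0, 60, 0, 0, 0.8, 0, 0, 0, 60, 0, 0, 0.6, 0, 0, 0, 60, 0, 0, 0.6, 0, 0, 0, 60, 0, 0, 0, 0, 0, 0, 10, 0, 0, 0, 0, 0, 0, 10, 0, 0, 0, 0, 0, 0, 10, 0, 0, 0, 0, 0, 0, 10, 0, 0, 0, 0, 0, 0, 10, 0, 0, 0, 0, 0, 0, 10, 0, 0, 0, 0, 0, 0, 10, 0, 0, 0, 0, 0, 0], newtons=60)

```text
clock: 4.65
ee_pos: [0.487, 0.2957, 0.0438]
ee_rot: [[0.014, 1.0, 0.0], [1.0, -0.014, 0.0], [0.0, 0.0, -1.0]]
ft_force: [-0.6, 0.3, -0.5]
gripper_width: 0.165
grasp_force: 60.0
```

Call:
apply_moves(deltas=[10, 0, 0, -0.4, 0, 0, 0, 10, 0, 0, -0.6, 0, 0, 0, 10, 0, 0, -0.6, 0, 0, 0, 10, -0.4, 0.2, 0, 0, 0, 0, 10, -0.6, 0.2, 0, 0, 0, 0, 10, -0.8, 0.2, 0, 0, 0, 0, 10, -0.8, 0.2, 0, 0, 0, 0, 10, -0.8, 0.2, 0, 0, 0, 0, 10, -0.8, 0.2, 0, 0, 0, 0, 10, 0, 0, 0, 0, 0.4, 0, 10, 0, 0, 0, 0, 0.43, 0, 10, 0, 0, 0.3, 0, 0, 0, 10, 0, 0, 0, 0, 0, 0])

```text
clock: 5.95
ee_pos: [0.5143, 0.1896, 0.0742]
ee_rot: [[0.016, 1.0, -0.002], [0.996, -0.015, 0.085], [0.085, -0.003, -0.996]]
ft_force: [0.1, -0.2, -2.4]
gripper_width: 0.169
grasp_force: 60.0
```

```bash
python3 - <<'E'
from h import *
s=manip.read_state(); print(s["clock"],s["ee_pos"],s["ee_rot"].round(4).tolist(),s["ft_force"])
im=imaging.snapshot("top")[:,:,::-1]; im2=imaging.snapshot("side")[:,:,::-1]
a=cv2.resize(im[170:260,220:400],(800,400),interpolation=cv2.INTER_CUBIC)
b=im2[150:290,180:460]; b=cv2.resize(b,(400,200),interpolation=cv2.INTER_CUBIC)
w=cv2.resize(imaging.snapshot("wrist")[:,:,::-1],(320,200)); o=np.zeros((600,800,3),np.uint8);o[:400]=a;o[400:,:400]=b;o[400:,400:720]=w
cv2.imwrite("pics/m2.png",o)
E
```

```text
5.95 [0.51428981 0.18955849 0.0742497 ] [[0.0157, 0.9999, -0.0019], [0.9963, -0.0155, 0.085], [0.085, -0.0032, -0.9964]] [ 0.13604046 -0.19441956 -2.35308302]
```

View pics/m2.png

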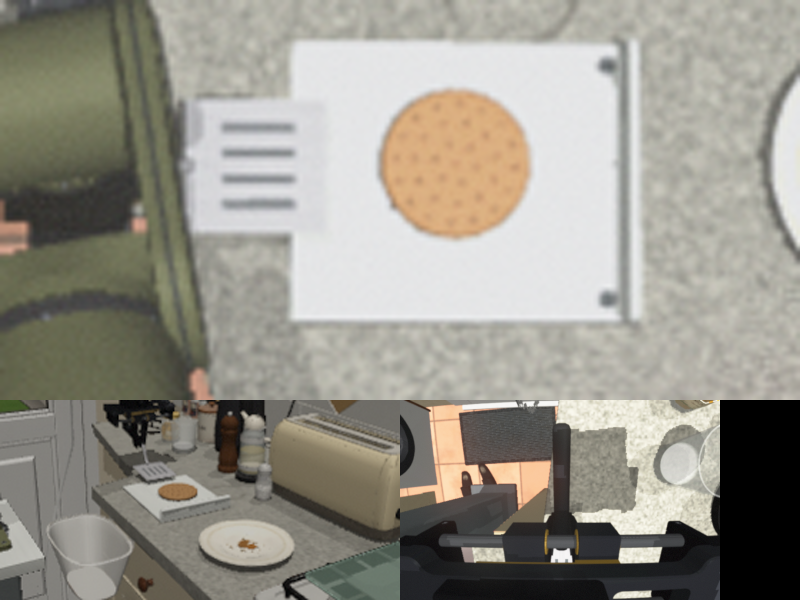

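The blade is level with the bread (blade rows 98–235, bread centre at crop (455,164)). The nose is at crop x 325, over the sheet, and the lip face is at about 618. I'll lower the nose to the sheet.

Call:
apply_moves(deltas=[10, 0, 0, 0.2, 0, 0, 0, 10, 0, 0, 0.15, 0, 0, 0, 10, 0, 0, 0.04, 0, 0, 0, 10, 0, 0, 0, 0, 0, 0])

```text
clock: 6.5
ee_pos: [0.5152, 0.1919, 0.066]
ee_rot: [[0.014, 1.0, 0.0], [0.996, -0.014, 0.087], [0.087, -0.001, -0.996]]
ft_force: [-0.5, -0.3, -1.9]
gripper_width: 0.164
grasp_force: 60.0
```

Call:
apply_moves(deltas=[10, 0, 0, 0.04, 0, 0, 0, 10, 0, 0, 0, 0, 0, 0])

```text
clock: 6.7
ee_pos: [0.5155, 0.1919, 0.0655]
ee_rot: [[0.014, 1.0, 0.001], [0.996, -0.014, 0.087], [0.087, 0.0, -0.996]]
ft_force: [-0.1, -0.1, -2.3]
gripper_width: 0.164
grasp_force: 60.0
```

Call:
apply_moves(deltas=[10, 0, 0, 0.04, 0, 0, 0, 10, 0, 0, 0, 0, 0, 0])

```text
clock: 6.9
ee_pos: [0.5155, 0.1919, 0.0645]
ee_rot: [[0.014, 1.0, 0.001], [0.996, -0.014, 0.087], [0.087, 0.0, -0.996]]
ft_force: [-0.5, -0.1, -1.8]
gripper_width: 0.164
grasp_force: 60.0
```

Call:
apply_moves(deltas=[10, 0, 0, 0.04, 0, 0, 0, 10, 0, 0, 0, 0, 0, 0])

```text
clock: 7.1
ee_pos: [0.5154, 0.192, 0.0633]
ee_rot: [[0.014, 1.0, 0.001], [0.996, -0.014, 0.087], [0.087, -0.0, -0.996]]
ft_force: [-0.1, -0.3, -1.5]
gripper_width: 0.164
grasp_force: 60.0
```

Call:
apply_moves(deltas=[10, 0, 0, 0.04, 0, 0, 0, 10, 0, 0, 0, 0, 0, 0])

```text
clock: 7.3
ee_pos: [0.5154, 0.192, 0.0623]
ee_rot: [[0.014, 1.0, 0.001], [0.996, -0.014, 0.087], [0.087, -0.0, -0.996]]
ft_force: [0.1, -0.4, -2.0]
gripper_width: 0.166
grasp_force: 60.0
```

Call:
apply_moves(deltas=[10, 0, 0, 0.04, 0, 0, 0, 10, 0, 0, 0, 0, 0, 0])

```text
clock: 7.5
ee_pos: [0.5157, 0.1922, 0.0618]
ee_rot: [[0.014, 1.0, 0.001], [0.996, -0.014, 0.087], [0.087, 0.0, -0.996]]
ft_force: [-0.8, 0.4, -0.7]
gripper_width: 0.165
grasp_force: 60.0
```

Call:
apply_moves(deltas=[10, 0, 0, 0.04, 0, 0, 0, 10, 0, 0, 0, 0, 0, 0])

```text
clock: 7.7
ee_pos: [0.5159, 0.1924, 0.0612]
ee_rot: [[0.014, 1.0, 0.002], [0.996, -0.014, 0.087], [0.087, 0.001, -0.996]]
ft_force: [-1.6, 0.8, 3.0]
gripper_width: 0.167
grasp_force: 60.0
```

Call:
apply_moves(deltas=[10, -0.2, 0, -0.017, 0, 0, 0, 10, -0.4, 0, -0.035, 0, 0, 0, 10, -0.4, 0, -0.035, 0, 0, 0, 10, -0.4, 0, -0.035, 0, 0, 0, 10, -0.3, 0, -0.026, 0, 0, 0, 10, -0.3, 0, -0.026, 0, 0, 0, 10, -0.3, 0, -0.026, 0, 0, 0, 10, -0.3, 0, -0.026, 0, 0, 0, 10, -0.3, 0, -0.026, 0, 0, 0, 10, -0.3, 0, -0.026, 0, 0, 0, 10, -0.3, 0, -0.026, 0, 0, 0, 10, 0, 0, 0, 0, 0, 0])

```text
clock: 8.9
ee_pos: [0.5145, 0.1029, 0.0606]
ee_rot: [[0.015, 1.0, 0.002], [0.996, -0.015, 0.085], [0.085, 0.001, -0.996]]
ft_force: [1.6, -0.9, 4.1]
gripper_width: 0.167
grasp_force: 60.0
```

```bash
python3 - <<'E'
from h import *
im=imaging.snapshot("top")[:,:,::-1]; im2=imaging.snapshot("side")[:,:,::-1]
a=cv2.resize(im[170:250,240:400],(800,400),interpolation=cv2.INTER_CUBIC)
b=cv2.resize(im2[190:240,250:350],(400,200),interpolation=cv2.INTER_CUBIC)
o=np.zeros((600,800,3),np.uint8);o[:400]=a;o[400:,:400]=b
cv2.imwrite("pics/m3.png",o)
E
```

```text
(no output)
```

View pics/m3.png

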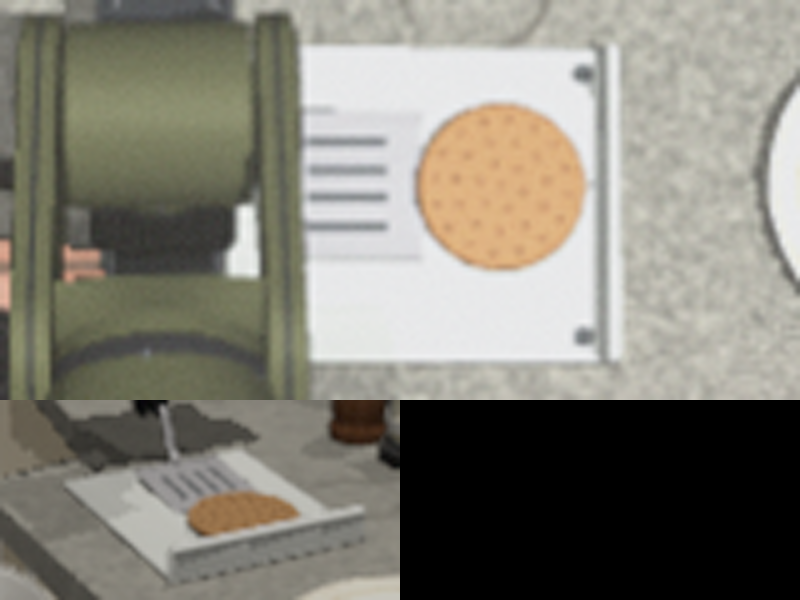

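The bread is being pushed ahead of the nose (bread right edge at crop x 585, lip face at about 600). I'll continue slowly against the lip.

Call:
apply_moves(deltas=[10, -0.16, 0, -0.014, 0, 0, 0, 10, -0.16, 0, -0.014, 0, 0, 0, 10, -0.16, 0, -0.014, 0, 0, 0, 10, -0.12, 0, -0.01, 0, 0, 0, 10, -0.12, 0, -0.01, 0, 0, 0, 10, -0.12, 0, -0.01, 0, 0, 0, 10, -0.12, 0, -0.01, 0, 0, 0])

```text
clock: 9.7
ee_pos: [0.5142, 0.081, 0.0609]
ee_rot: [[0.014, 1.0, 0.002], [0.996, -0.014, 0.088], [0.088, 0.001, -0.996]]
ft_force: [0.3, 3.5, 5.7]
gripper_width: 0.162
grasp_force: 60.0
```

Call:
apply_moves(deltas=[10, -0.16, 0, -0.014, 0, 0, 0, 10, -0.16, 0, -0.014, 0, 0, 0, 10, -0.16, 0, -0.014, 0, 0, 0, 10, -0.16, 0, -0.014, 0, 0, 0])

```text
clock: 10.1
ee_pos: [0.514, 0.0649, 0.0609]
ee_rot: [[0.014, 1.0, 0.002], [0.996, -0.014, 0.088], [0.088, 0.001, -0.996]]
ft_force: [0.2, 3.2, 5.4]
gripper_width: 0.168
grasp_force: 60.0
```

Call:
apply_moves(deltas=[10, -0.16, 0, -0.014, 0, 0, 0, 10, -0.16, 0, -0.014, 0, 0, 0, 10, -0.16, 0, -0.014, 0, 0, 0, 10, -0.16, 0, -0.014, 0, 0, 0])

```text
clock: 10.5
ee_pos: [0.5137, 0.0488, 0.0609]
ee_rot: [[0.014, 1.0, 0.002], [0.996, -0.014, 0.088], [0.088, 0.001, -0.996]]
ft_force: [-0.2, 2.4, 5.9]
gripper_width: 0.162
grasp_force: 60.0
```

Call:
apply_moves(deltas=[10, -0.16, 0, -0.014, 0, 0, 0, 10, -0.16, 0, -0.014, 0, 0, 0, 10, -0.16, 0, -0.014, 0, 0, 0, 10, -0.16, 0, -0.014, 0, 0, 0, 10, -0.16, 0, -0.014, 0, 0, 0, 10, -0.16, 0, -0.014, 0, 0, 0, 10, -0.16, 0, -0.014, 0, 0, 0, 10, 0, 0, 0, 0, 0, 0])

```text
clock: 11.3
ee_pos: [0.5134, 0.0204, 0.0608]
ee_rot: [[0.014, 1.0, 0.002], [0.996, -0.014, 0.088], [0.088, 0.001, -0.996]]
ft_force: [0.0, 1.9, 4.8]
gripper_width: 0.169
grasp_force: 60.0
```

```bash
python3 - <<'E'
from h import *
im=imaging.snapshot("top")[:,:,::-1]; im2=imaging.snapshot("side")[:,:,::-1]
cv2.imwrite("pics/t4.png",im)
a=cv2.resize(im[170:250,280:440],(800,400),interpolation=cv2.INTER_CUBIC)
b=cv2.resize(im2[190:240,265:365],(400,200),interpolation=cv2.INTER_CUBIC)
o=np.zeros((600,800,3),np.uint8);o[:400]=a;o[400:,:400]=b
cv2.imwrite("pics/m4.png",o)
E
```

```text
(no output)
```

View pics/m4.png

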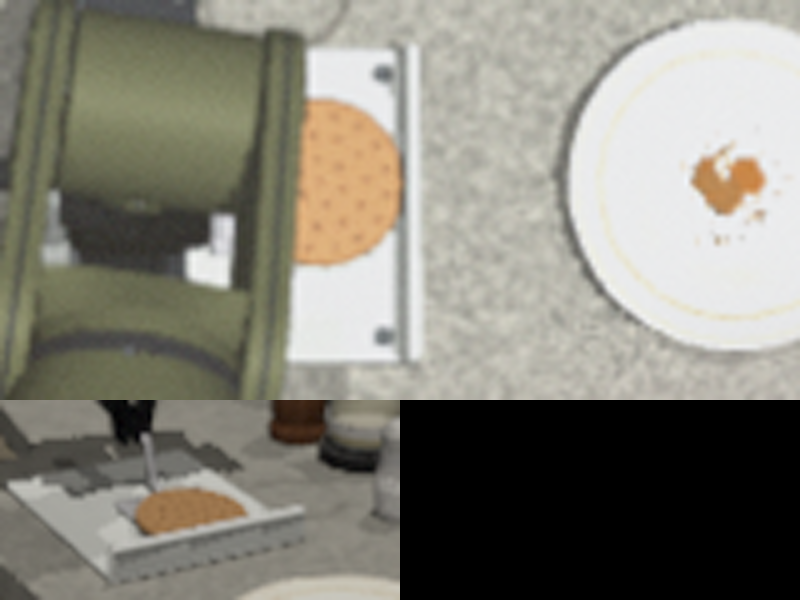

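The blade is well under the bread, whose front edge touches the lip at crop (402,180). I'll push 12 mm further, then tip the nose up while backing off a little and lift.

Call:
apply_moves(deltas=[10, -0.16, 0, -0.014, 0, 0, 0, 10, -0.16, 0, -0.014, 0, 0, 0, 10, -0.16, 0, -0.014, 0, 0, 0, 10, 0, 0, 0, 0, 0, 0])

```text
clock: 11.8
ee_pos: [0.5132, 0.0084, 0.0609]
ee_rot: [[0.014, 1.0, 0.002], [0.996, -0.015, 0.088], [0.088, 0.001, -0.996]]
ft_force: [0.4, 3.2, 6.4]
gripper_width: 0.166
grasp_force: 60.0
```

Call:
apply_moves(deltas=[10, 0.05, 0, -0.02, 0, -0.2, 0, 10, 0.05, 0, -0.04, 0, -0.2, 0, 10, 0.07, 0, -0.06, 0, -0.2, 0, 10, 0.07, 0, -0.06, 0, -0.2, 0, 10, 0.07, 0, -0.06, 0, -0.2, 0, 10, 0.05, 0, -0.1, 0, -0.2, 0, 10, 0.04, 0, -0.1, 0, -0.15, 0, 10, 0, 0, -0.2, 0, 0, 0, 10, 0, 0, -0.25, 0, 0, 0, 10, 0, 0, -0.3, 0, 0, 0, 10, 0, 0, -0.3, 0, 0, 0, 10, 0, 0, -0.3, 0, 0, 0, 10, 0, 0, -0.3, 0, 0, 0, 10, 0, 0, -0.2, 0, 0, 0, 10, 0, 0, -0.1, 0, 0, 0, 10, 0, 0, 0, 0, 0, 0, 10, 0, 0, 0, 0, 0, 0, 10, 0, 0, 0, 0, 0, 0])

```text
clock: 13.6
ee_pos: [0.5127, 0.0207, 0.1199]
ee_rot: [[0.014, 1.0, -0.002], [0.998, -0.014, -0.054], [-0.054, -0.001, -0.999]]
ft_force: [0.8, -0.7, -3.0]
gripper_width: 0.165
grasp_force: 60.0
```

```bash
python3 - <<'E'
from h import *
im=imaging.snapshot("top")[:,:,::-1]; im2=imaging.snapshot("side")[:,:,::-1]
cv2.imwrite("pics/t5.png",im)
a=cv2.resize(im[160:240,280:440],(800,400),interpolation=cv2.INTER_CUBIC)
b=cv2.resize(im2[170:230,265:385],(400,200),interpolation=cv2.INTER_CUBIC)
o=np.zeros((600,800,3),np.uint8);o[:400]=a;o[400:,:400]=b
cv2.imwrite("pics/m5.png",o)
E
```

```text
(no output)
```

View pics/m5.png

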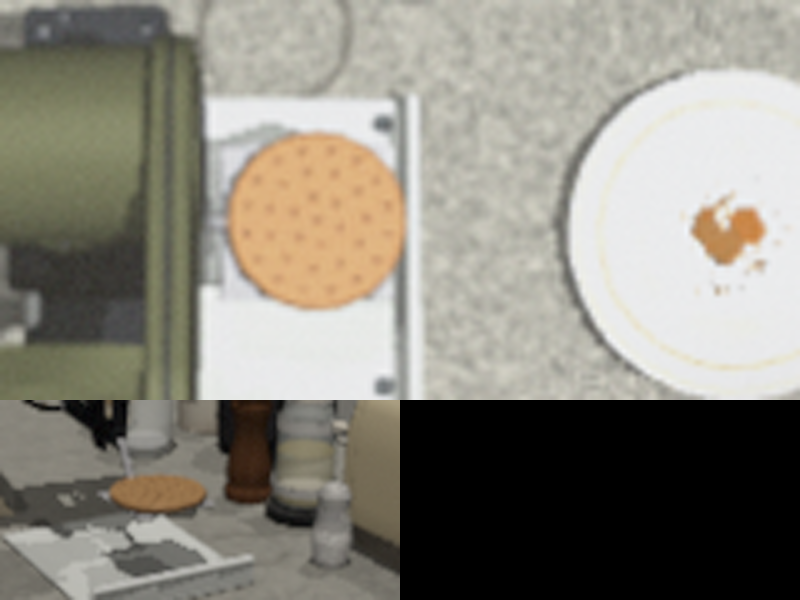

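The bread sits on the blade in the air above the sheet, with its centre at crop (316,221). I'll work out its offset to the plate.

```bash
python3 - <<'E'
from h import *
im=cv2.imread("pics/t5.png");hsv=cv2.cvtColor(im,cv2.COLOR_BGR2HSV)
br=((hsv[...,1]>90)&(hsv[...,2]>90)).astype(np.uint8);k=np.zeros_like(br);k[180:228,322:366]=br[180:228,322:366]
c=max(cv2.findContours(k,0,1)[0],key=cv2.contourArea);e=cv2.fitEllipse(c)
p=at_z("top",[e[0]],.094)[0];print(e,p)
s=manip.read_state();R=s["ee_rot"];d=np.array([.5038,-.328,p[2]])-p;print(d,(d@R)/.025,s["ee_pos"])
E
```

```text
((342.9263610839844, 203.6850128173828), (33.656982421875, 34.55781173706055), 100.66398620605469) [ 0.51123364 -0.08690153  0.094     ]
[-0.00743364 -0.24109847  0.        ] [-9.63288426 -0.16006168  0.52525273] [0.51277156 0.02065577 0.11993407]
```

Call:
apply_moves(deltas=[10, -0.2, 0, 0.01, 0, 0, 0, 10, -0.4, 0, 0.02, 0, 0, 0, 10, -0.6, -0.012, 0.032, 0, 0, 0, 10, -0.6, -0.012, 0.032, 0, 0, 0, 10, -0.6, -0.012, 0.032, 0, 0, 0, 10, -0.6, -0.012, 0.032, 0, 0, 0, 10, -0.6, -0.012, 0.032, 0, 0, 0, 10, -0.6, -0.012, 0.032, 0, 0, 0, 10, -0.6, -0.012, 0.032, 0, 0, 0, 10, -0.6, -0.012, 0.032, 0, 0, 0, 10, -0.6, -0.012, 0.032, 0, 0, 0, 10, -0.6, -0.012, 0.032, 0, 0, 0, 10, -0.6, -0.012, 0.032, 0, 0, 0, 10, -0.6, -0.012, 0.032, 0, 0, 0, 10, -0.6, -0.012, 0.032, 0, 0, 0, 10, -0.6, -0.012, 0.032, 0, 0, 0, 10, -0.45, 0, 0.02, 0, 0, 0, 10, -0.3, 0, 0.016, 0, 0, 0, 10, -0.2, 0, 0.01, 0, 0, 0, 10, 0, 0, 0, 0, 0, 0])

```text
clock: 15.7
ee_pos: [0.5053, -0.2288, 0.1208]
ee_rot: [[0.015, 1.0, -0.001], [0.998, -0.015, -0.054], [-0.054, -0.0, -0.999]]
ft_force: [-0.2, -0.4, -2.0]
gripper_width: 0.163
grasp_force: 60.0
```

Call:
apply_moves(deltas=[10, 0, 0, 0, 0, 0.15, 0, 10, 0, 0, 0, 0, 0.3, 0, 10, 0, 0, 0, 0, 0.3, 0, 10, 0, 0, 0, 0, 0.3, 0, 10, 0, 0, 0, 0, 0.3, 0, 10, 0, 0, 0, 0, 0.3, 0, 10, 0, 0, 0, 0, 0.3, 0, 10, 0, 0, 0, 0, 0.15, 0, 10, 0, 0, 0, 0, 0, 0, 10, 0, 0, 0, 0, 0, 0])

```text
clock: 16.7
ee_pos: [0.5052, -0.2284, 0.1207]
ee_rot: [[0.014, 1.0, 0.002], [0.986, -0.014, 0.165], [0.165, -0.0, -0.986]]
ft_force: [-0.3, -0.1, -2.1]
gripper_width: 0.166
grasp_force: 60.0
```

```bash
python3 - <<'E'
from h import *
im=imaging.snapshot("top")[:,:,::-1]; im2=imaging.snapshot("side")[:,:,::-1]
a=cv2.resize(im[160:240,340:500],(800,400),interpolation=cv2.INTER_CUBIC)
b=cv2.resize(im2[200:275,290:440],(400,200),interpolation=cv2.INTER_CUBIC)
o=np.zeros((600,800,3),np.uint8);o[:400]=a;o[400:,:400]=b
cv2.imwrite("pics/m6.png",o); print(manip.read_state()["joint_positions"])
E
```

```text
[-0.59084009  0.05421035  1.92005018  0.14540164  1.26122549 -0.62777286]
```

View pics/m6.png

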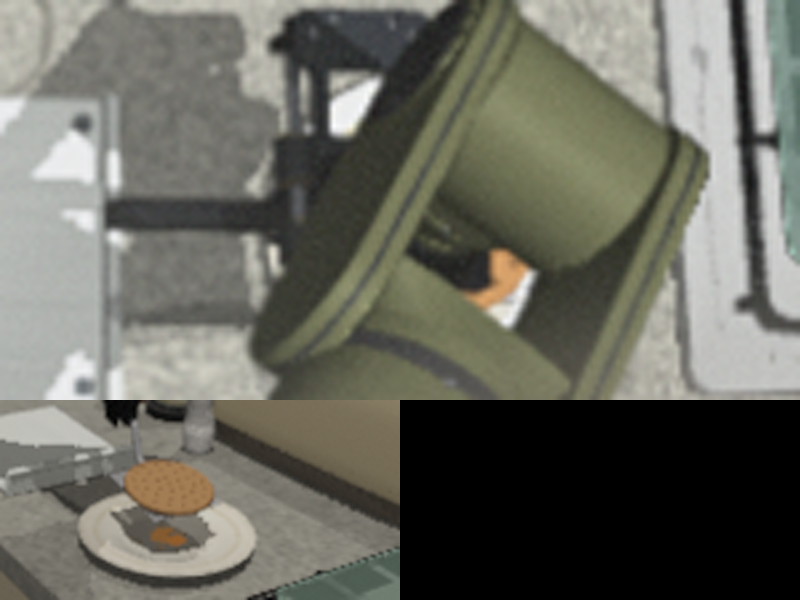

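The bread is still on the blade, above the plate, in the side view at (168,487). Next I'll lower it straight down to just above the well.

Call:
apply_moves(deltas=[10, -0.017, 0, 0.1, 0, 0, 0, 10, -0.033, 0, 0.2, 0, 0, 0, 10, -0.033, 0, 0.2, 0, 0, 0, 10, -0.033, 0, 0.2, 0, 0, 0, 10, -0.033, 0, 0.2, 0, 0, 0, 10, -0.033, 0, 0.2, 0, 0, 0, 10, -0.033, 0, 0.2, 0, 0, 0, 10, -0.033, 0, 0.2, 0, 0, 0, 10, -0.017, 0, 0.1, 0, 0, 0, 10, -0.01, 0, 0.06, 0, 0, 0, 10, 0, 0, 0, 0, 0, 0])

```text
clock: 17.9
ee_pos: [0.5052, -0.2283, 0.0786]
ee_rot: [[0.014, 1.0, 0.002], [0.986, -0.014, 0.165], [0.165, -0.0, -0.986]]
ft_force: [-0.4, -1.3, -2.5]
gripper_width: 0.165
grasp_force: 60.0
```

Call:
apply_moves(deltas=[10, -0.008, 0, 0.05, 0, 0, 0, 10, -0.008, 0, 0.04, 0, 0, 0, 10, 0, 0, 0, 0, 0, 0])

```text
clock: 18.2
ee_pos: [0.5057, -0.2284, 0.0771]
ee_rot: [[0.014, 1.0, 0.003], [0.986, -0.014, 0.164], [0.164, 0.001, -0.986]]
ft_force: [-0.6, 1.0, 0.5]
gripper_width: 0.168
grasp_force: 60.0
```

Call:
apply_moves(deltas=[10, 0.02, 0, -0.11, 0, 0.2, 0, 10, 0.02, 0, -0.11, 0, 0.2, 0, 10, 0.02, 0, -0.11, 0, 0.2, 0, 10, 0.02, 0, -0.11, 0, 0.2, 0, 10, 0.02, 0, -0.11, 0, 0.2, 0, 10, 0.02, 0, -0.11, 0, 0.2, 0, 10, 0, 0, 0, 0, 0, 0, 10, 0, 0, 0, 0, 0, 0])

```text
clock: 19.0
ee_pos: [0.5052, -0.2291, 0.0931]
ee_rot: [[0.014, 1.0, 0.004], [0.958, -0.014, 0.287], [0.287, -0.0, -0.958]]
ft_force: [1.2, 0.2, -2.6]
gripper_width: 0.164
grasp_force: 60.0
```

```bash
cat > b.py <<'E'
from h import *
for n in("side","top"):
    im=imaging.snapshot(n)[:,:,::-1]; cv2.imwrite(f"pics/last_{n}.png",im)
    hsv=cv2.cvtColor(np.ascontiguousarray(im),cv2.COLOR_BGR2HSV)
    br=((hsv[...,0]>5)&(hsv[...,0]<22)&(hsv[...,1]>90)&(hsv[...,2]>70)).astype(np.uint8);k=np.zeros_like(br)
    x0,x1,y0,y1=(310,400,215,275) if n=="side" else (390,465,170,245)
    k[y0:y1,x0:x1]=br[y0:y1,x0:x1]
    c=max(cv2.findContours(k,0,1)[0],key=cv2.contourArea);e=cv2.fitEllipse(cv2.convexHull(c))
    print(n,cv2.contourArea(c),np.round(e[0]+e[1]+(e[2],),1),at_z(n,[e[0]],.0185)[0].round(4))
    wh=((hsv[...,1]<60)&(hsv[...,2]>150)).astype(np.uint8);k[:]=0
    if n=="side":
        q=np.array([[np.cos(t)*.095+.5038,np.sin(t)*.095-.328,.02] for t in np.linspace(0,6.28,9)]);P=proj(n,np.r_[q,[[.5038,-.328,.0185]],q*[1,1,0]+[0,0,.0185]]);print(P[9])
        L=np.array([[np.cos(t)*.048+.5038,np.sin(t)*.048-.328,.0185] for t in np.linspace(0,6.28,60)]);print("expected",np.round(np.hstack([np.r_[x] for x in cv2.fitEllipse(proj(n,L).astype(np.float32))]),1))
E
python3 b.py
```

```text
side 559.0 [351.5 245.3  22.7  32.9 110.2] [ 0.5127 -0.3107  0.0185]
[352.45656886 248.51152183]
expected [352.5 248.8  16.   33.9  94.2]Traceback (most recent call last):
  File "b.py", line 8, in <module>
    c=max(cv2.findContours(k,0,1)[0],key=cv2.contourArea);e=cv2.fitEllipse(cv2.convexHull(c))
                                                            ~~~~~~~~~~~~~~^^^^^^^^^^^^^^^^^^^
cv2.error: OpenCV(4.12.0) /io/opencv/modules/imgproc/src/shapedescr.cpp:361: error: (-201:Incorrect size of input array) There should be at least 5 points to fit the ellipse in function 'fitEllipseNoDirect'
```

Call:
apply_moves(deltas=[10, 0.3, 0, 0.045, 0, 0, 0, 10, 0.4, 0, 0.06, 0, 0, 0, 10, 0.4, 0, 0.06, 0, 0, 0, 10, 0.4, 0, 0.06, 0, 0, 0, 10, 0.4, 0, 0.06, 0, 0, 0])

```text
clock: 19.6
ee_pos: [0.506, -0.1802, 0.1003]
ee_rot: [[0.013, 1.0, 0.004], [0.958, -0.014, 0.287], [0.287, 0.0, -0.958]]
ft_force: [0.2, -0.3, -2.1]
gripper_width: 0.165
grasp_force: 60.0
```

```bash
python3 b.py 2>/dev/null
```

```text
side 513.0 [351.5 246.9  21.   33.1 104.4] [ 0.5072 -0.3185  0.0185]
[352.45656886 248.51152183]
expected [352.5 248.8  16.   33.9  94.2]
top 92.0 [427.5 215.6  10.3  14.6 144.2] [ 0.4782 -0.3306  0.0185]
```

Call:
apply_moves(deltas=[10, 0.4, 0, 0.06, 0, 0, 0, 10, 0.4, 0, 0.06, 0, 0, 0, 10, 0.4, 0, 0.06, 0, 0, 0, 10, 0.4, 0, 0.06, 0, 0, 0, 10, 0.4, 0, 0.06, 0, 0, 0, 10, 0.4, 0, 0.06, 0, 0, 0, 10, 0.4, 0, 0, 0, 0, 0, 10, 0.2, 0, 0, 0, 0, 0])

```text
clock: 20.5
ee_pos: [0.5071, -0.106, 0.1133]
ee_rot: [[0.013, 1.0, 0.004], [0.958, -0.014, 0.287], [0.287, 0.0, -0.958]]
ft_force: [0.4, 0.1, -1.9]
gripper_width: 0.163
grasp_force: 60.0
```

```bash
python3 b.py 2>/dev/null
```

```text
side 410.0 [351.2 249.4  17.1  32.5  94. ] [ 0.4975 -0.3308  0.0185]
[352.45656886 248.51152183]
expected [352.5 248.8  16.   33.9  94.2]
top 175.5 [434.3 210.2  10.9  27.5  16.2] [ 0.4929 -0.351   0.0185]
```

Call:
apply_moves(deltas=[10, 0.2, 0, -0.4, 0, 0, 0, 10, 0.2, 0, -0.4, 0, 0, 0, 10, 0.2, 0, -0.2, 0, -0.7, 0, 10, 0.2, 0, 0, 0, -0.7, 0, 10, 0.2, 0, 0, 0, -0.7, 0, 10, 0.2, 0, 0, 0, -0.68, 0, 10, 0.6, 0, 0, 0, 0, 0, 10, 0.9, 0, 0, 0, 0, 0, 10, 1, 0, 0, 0, 0, 0, 10, 1, 0, 0, 0, 0, 0, 10, 1, 0, 0, 0, 0, 0, 10, 1, 0, 0, 0, 0, 0, 10, 1, 0, 0, 0, 0, 0, 10, 1, 0, 0, 0, 0, 0, 10, 1, 0, 0, 0, 0, 0, 10, 1, 0, 0, 0, 0, 0, 10, 1, 0, 0, 0, 0, 0, 10, 1, 0, 0, 0, 0, 0, 10, 0.9, 0, 0, 0, 0, 0, 10, 0.6, 0, 0, 0, 0, 0])

```text
clock: 22.6
ee_pos: [0.512, 0.2417, 0.144]
ee_rot: [[0.014, 1.0, -0.0], [1.0, -0.014, 0.002], [0.002, -0.0, -1.0]]
ft_force: [0.1, -0.4, -1.6]
gripper_width: 0.166
grasp_force: 60.0
```

```bash
python3 b.py 2>/dev/null; python3 -c "
from h import *
s=manip.read_state();print(s['ee_pos'],s['ee_rot'].round(4))"
```

```text
side 411.0 [351.2 249.4  17.1  32.5  94.1] [ 0.4975 -0.3308  0.0185]
[352.45656886 248.51152183]
expected [352.5 248.8  16.   33.9  94.2]
top 778.5 [424.7 206.8  31.8  32.5 147.5] [ 0.5034 -0.3238  0.0185]
[0.51203391 0.24149305 0.14378509] [[ 1.260e-02  9.999e-01 -1.000e-04]
 [ 9.999e-01 -1.260e-02  1.200e-03]
 [ 1.200e-03 -1.000e-04 -1.000e+00]]
```

The bread lies flat about 4 mm from the plate's middle. Now I'll set the turner down.

Call:
apply_moves(deltas=[10, 0.6, -0.1, 0, 0, 0, 0, 10, 0.8, -0.1, 0, 0, 0, 0, 10, 0.6, -0.1, 0, 0, 0, 0, 10, 0.35, 0, 0.2, 0, 0, 0, 10, 0, 0, 0.6, 0, 0, 0, 10, 0, 0, 0.6, 0, 0, 0, 10, 0, 0, 0.6, 0, 0, 0, 10, 0, 0, 0.6, 0, 0, 0, 10, 0, 0, 0.6, 0, 0, 0, 10, 0, 0, 0.3, 0, 0, 0, 10, 0, 0, 0.2, 0, 0, 0, 10, 0, 0, 0.1, 0, 0, 0, 10, 0, 0, 0, 0, 0, 0])

```text
clock: 24.0
ee_pos: [0.5055, 0.2989, 0.0485]
ee_rot: [[0.014, 1.0, 0.0], [1.0, -0.014, 0.0], [0.0, 0.0, -1.0]]
ft_force: [0.4, -0.1, -1.7]
gripper_width: 0.165
grasp_force: 60.0
```

Call:
apply_moves(deltas=[10, 0, 0, 0.06, 0, 0, 0, 10, 0, 0, 0.05, 0, 0, 0, 10, 0, 0, 0, 0, 0, 0])

```text
clock: 24.3
ee_pos: [0.5054, 0.2989, 0.0459]
ee_rot: [[0.014, 1.0, 0.0], [1.0, -0.014, 0.0], [0.0, 0.0, -1.0]]
ft_force: [0.2, 0.3, -1.9]
gripper_width: 0.163
grasp_force: 60.0
```

Call:
apply_moves(deltas=[10, 0, 0, 0.04, 0, 0, 0, 10, 0, 0, 0, 0, 0, 0])

```text
clock: 24.5
ee_pos: [0.5053, 0.2988, 0.0446]
ee_rot: [[0.014, 1.0, 0.0], [1.0, -0.014, 0.0], [0.0, 0.0, -1.0]]
ft_force: [-1.0, -0.4, -1.6]
gripper_width: 0.165
grasp_force: 60.0
```

Call:
apply_moves(deltas=[10, 0, 0, 0.04, 0, 0, 0, 10, 0, 0, 0.02, 0, 0, 0, 10, 0, 0, 0, 0, 0, 0])

```text
clock: 24.8
ee_pos: [0.5055, 0.299, 0.0438]
ee_rot: [[0.014, 1.0, 0.0], [1.0, -0.014, 0.0], [0.0, 0.0, -1.0]]
ft_force: [-1.7, -0.4, 2.8]
gripper_width: 0.166
grasp_force: 60.0
```

Call:
apply_moves(deltas=[30, 0, 0, 0, 0, 0, 0, 40, 0, 0, 0, 0, 0, 0, 40, 0, 0, 0, 0, 0, 0, 40, 0, 0, 0, 0, 0, 0, 40, 0, 0, -0.3, 0, 0, 0, 40, 0, 0, -0.7, 0, 0, 0, 40, 0, 0, -0.9, 0, 0, 0, 40, 0, 0, -0.9, 0, 0, 0, 40, 0, 0, -0.9, 0, 0, 0, 40, 0, 0, -0.9, 0, 0, 0, 40, 0, 0, 0, 0, 0, 0, 40, 0, 0, 0, 0, 0, 0], newtons=10)

```text
clock: 26.0
ee_pos: [0.5055, 0.2989, 0.1585]
ee_rot: [[0.014, 1.0, 0.001], [1.0, -0.014, 0.0], [0.0, 0.001, -1.0]]
ft_force: [-0.2, 0.2, 0.1]
gripper_width: 0.422
grasp_force: 0.0
```

```bash
python3 b.py 2>/dev/null; python3 - <<'E'
import cv2,numpy as np
from h import imaging
im=cv2.imread("pics/last_top.png"); im2=cv2.imread("pics/last_side.png"); w=imaging.snapshot("wrist")[:,:,::-1]
o=np.zeros((600,800,3),np.uint8)
o[:350]=cv2.resize(im[150:290,150:470],(800,350)); o[350:,:400]=cv2.resize(im2[150:275,220:420],(400,250)); o[350:,400:]=cv2.resize(w,(400,250))
cv2.imwrite("pics/m7.png",o)
E
```

```text
side 411.0 [351.3 249.4  17.1  32.6  93.8] [ 0.4976 -0.3308  0.0185]
[352.45656886 248.51152183]
expected [352.5 248.8  16.   33.9  94.2]
top 778.5 [424.7 206.7  31.7  32.6 149.4] [ 0.5035 -0.3239  0.0185]
```

View pics/m7.png

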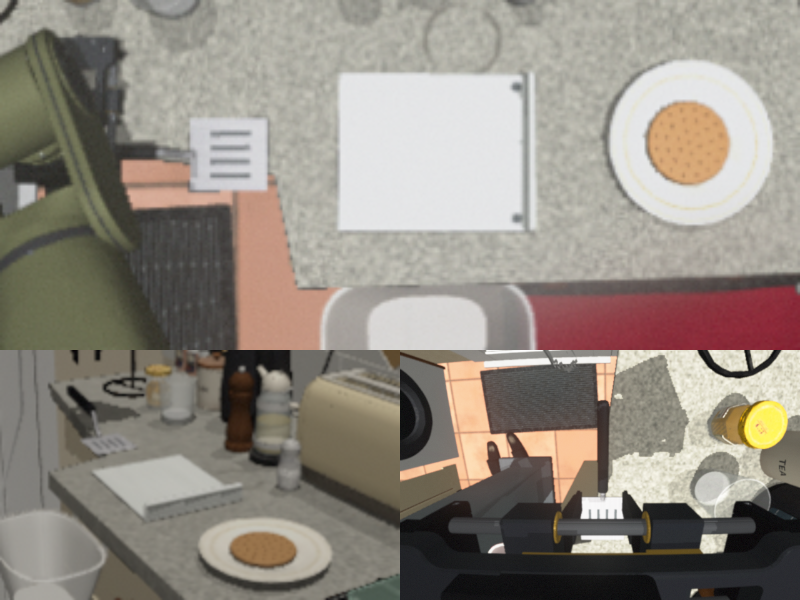

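The bread lies flat in the plate's middle (top panel, around (688,142)). The turner stands on its blade on the worktop at (228,153), released and clear of sheet and plate. I'll hand the job in.

```bash
python3 -c "
from rig import manip
print(manip.finish_job())"
```

```text
the job is handed in; nothing more can be done
None
```

I handed the job in at about 26 s: the crispbread lies flat, same side up, about 4 mm from the plate's middle, and the turner stands released on its blade on the bare worktop, clear of sheet and plate; the hand-in gave no verdict.

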